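# Turn the sample bottle's label to the scanner and scan it

## Robot

A 7-joint arm with a two-finger parallel gripper is mounted at the origin on the work surface. World frame = base frame: x ahead of the robot, y to its left, z up, the work surface at z = 0. Lengths are in m, angles in rad, forces in N, time in s.
With the tool pointing down it reaches from about 0.4 to 0.85 m from the base axis. Payload 6.9 kg.
Tool frame: the origin (TCP) lies on the mounting face of the last link; the fingertips stand 173 mm ahead of it and the grasp point (between the pads) lies 155 mm ahead of it (hold_point_z is the distance from the TCP to the grasp point, in m); z points along the fingers, y is the line along which they close (so a half turn about z gives the same grasp; the last joint's range is limited). The gripper opens to 85 mm and grips with 20 to 120 N. Pads are 22 mm wide; open, the fingers measure 114 mm over their backs; the gripper's body (76 mm by 85 mm) begins 54 mm behind the grasp point. The pads swing forward as they close: fully open they stand 13 mm farther back than shut.
Start: joints at [1.444, 0.507, -0.238, 1.5, 0.126, 1.149, -0.155], TCP at [0.144, -0.608, 0.405] pointing down, gripper open.
Joint ranges: [-3.08, 3.08], [-0.24, 2.05], [-1.43, 1.35], [0, 2.5], [-1.52, 4.66], [0.17, 1.96], [-2.89, 2.89]. Speed limits (rad/s): [2.39, 2.39, 3.14, 3.14, 3.14, 3.14, 3.14].

## Interface

Orientations are given as a unit quaternion [x, y, z, w].
In Python, from workcell import * gives the robot as it stands.
- The arm moves only by the tool step_arm, never from a script. Its argument "steps" is one flat list of numbers, 7 for each row, row after row: the shift along the tool's x, y, z in m, then the turn, a rotation vector about the tool's x, y, z in rad, then the opening, from 0 (shut) to 1 (fully open). In form: [dx, dy, dz, wx, wy, wz, jaw, dx, dy, dz, wx, wy, wz, jaw, ...]. A call has exactly 8 rows; each row is the pose to reach, as a shift and turn from the pose commanded when the call began, along the tool's axes at that moment; what a row does not reach only later rows make up. A row lasts 1/12 s, in which the tool goes at most 41.7 mm and 7.16 degrees, less where a joint would pass 70% of its speed; a pose out of reach is approached as far as the arm can. A call with a gripper value outside its range is refused whole. The fingers move at their own pace and stop on an object; the grip force is fixed at half the most. Time passes only in rows, so rows that repeat a pose let the fingers close, or fill a call up. It gives the time, the measured TCP pose, the force, the opening and the grip force at its end, in the units of the state.
- get_state(): the state, without advancing time (a new reading comes with each control period).
- get_image(name): name is "side" or "top"; returns a dict with "img" (400x640x3 uint8, red, green, blue), "intrinsics" (3x3 intrinsics, pixels), "R" (3x3) and "t" (3): a world point X has camera coordinates R X + t. Camera axes: x right, y down, z forward; pixel columns grow to the right and rows downward; lengths in m; the calibration is good to about 2 mm. A picture is of the moment at which its call begins. There is no depth.
- finish_job(): hands the job in; it is judged then, once.
The state is a dict: "t": time; "joint_positions": joint angles; "dq": joint speeds; "joint_torque": joint torques, N m; "eef_pos": TCP position; "tool_rot": TCP orientation; "wrist_force": force on the tool from outside, world axes, zero at the start; "moment": the same for the moment, N m; "grip_width": opening from 0.0 (shut) to 1.0 (fully open); "finger_force": force on a finger pad.
Only numpy, scipy, OpenCV 4.12 (cv2) and the standard library are available. Lean on these libraries where they do the work, as an engineer would, in place of code of your own. Each camera call takes 0.05 s, during which the arm holds its last target. There are 200 camera calls.

## Task

Turn the turntable by pushing its upright posts until the bar-code label of the amber sample bottle standing on it faces the scanner's window, then press the green key on top of the scanner fully down to scan it and let it go. The bottle is clean and weighed: do not touch it, and leave it standing upright in the middle of the turntable. Leave the other things on the bench where they are.

Things in the scene. Friction and masses are not known exactly. Their poses are not given: they have to be found in the camera images.
- station: fixed scan station: turntable and scanner on one aluminium base plate, 8 mm thick, 150 mm wide. Origin on the turntable's axis at bench level; z up; +x points from the turntable's axis to the scanner
- turntable (a joint): angle in rad of the grey turntable disc (radius 108 mm, top 25 mm above the bench), growing counter-clockwise seen from above; it turns about the station's origin without end stops, with light friction, and stays where it is left
- post0 (a point): centre of the top end of one of four upright steel posts with blue caps on the turntable, 90 degrees apart, 95 mm from the axis; 18 mm across, standing 25 to 86 mm above the bench
- post1 (a point): the same point of another such post, 90 degrees counter-clockwise from post0
- post2 (a point): the same point of another such post, 180 degrees counter-clockwise from post0
- post3 (a point): the same point of another such post, 270 degrees counter-clockwise from post0
- bottle: loose amber glass sample bottle with red cap, 68 mm across, 90 mm tall, 0.3 kg, standing near the middle of the turntable and turning with it. Origin under its centre; z up; +x points out through the middle of its label. A yellow seal strip runs from the middle of the cap's top down towards the label, so the label's side can be seen from above
- label (a point): middle of the white bar-code label on the bottle's side, 35 mm from the bottle's axis, 32 mm above its underside
- scanner_window (a point): middle of the scanner's dark window with the red line, 58 mm above the bench. The scanner is a white block 60 mm deep (118 to 178 mm from the turntable's axis along the station's +x), 80 mm wide, its top 85 mm above the bench; the window faces the turntable
- scan_key (a joint): travel of the green round key (34 mm across) on top of the scanner, m: 0 up, 0.006 fully down; sprung, about 4 N
- scan_key_top (a point): centre of the top of the green key
- vial_carton: brown cardboard carton, 150 x 45 x 40 mm, lying beside the station; origin under its centre
- screwdriver: red-handled screwdriver lying beside the station; origin under its middle
- reagent: clear reagent jar with red cap, 76 mm across, 130 mm tall; origin under its centre
- beaker: glass beaker, 72 mm across, 85 mm tall; origin under its centre
- spanner: steel spanner lying on the bench; origin under its middle
Things that resemble listed ones, but are neither listed nor needed, are in the scene too. Of the things that look like the bottle, the smallest one is meant.

How it is judged:
On the way, in this order (a step that is already met when the one before it is completed fails the run):
1. the bottle's label faces the scanner and the bottle has come to rest (angle between the x axis of bottle and the x axis of station, either way round below 0.3 rad and x of label in the frame of station above 0 m and horizontal distance between bottle and station below 0.02 m and angle between bottle's own z axis and vertical below 0.1 rad and angular speed of bottle below 0.15 rad/s), for 0.3 s.
2. the green key is pressed fully down while the label faces the scanner (angle between the x axis of bottle and the x axis of station, either way round below 0.3 rad and x of label in the frame of station above 0 m and horizontal distance between bottle and station below 0.02 m and angle between bottle's own z axis and vertical below 0.1 rad and value of joint scan_key above 0.004 m), for 0.05 s.
At the end, for the whole second after the job is handed in: The label's direction is within 0.3 rad (17 degrees) of the direction to the scanner, the bottle stands upright (tilt under 0.1 rad) and at rest within 20 mm of the turntable's axis, and the key has come back up (under 2 mm) (all of step 1 and value of joint scan_key below 0.002 m); the robot touches nothing.
It fails at once if the robot touches the sample bottle (contact force between any of the fingers, the arm and bottle above 0.5 N).
It fails at once if another thing on the bench is moved by more than 30 mm (distance of any of vial_carton, screwdriver, reagent, beaker, spanner from where it was at the start of the episode above 0.03 m).
It also fails if it takes over 61 s, if anything falls off the work surface, if the arm or the gripper's body presses on something with over 40 N, if the wrist force passes 120 N, or if a joint passes its speed limit or range.

## Working session

There is one attempt and no reset: what is moved stays moved. The work goes in short steps, Python scripts to look and compute and a tool call to move; the robot and the scene stay as the last step left them, time stands still between calls to the robot, and variables do not carry over. Pictures are saved under pics/ and viewed, at most 10 in all, crops included, and the job is handed in when it is done.

Besides the shell and the picture viewer there is one more tool, called as name(argument=value, ...) on one line, values as JSON. step_arm: Moves the arm, as the interface text tells. Its arguments: {"type":"object","properties":{"steps":{"type":"array"}},"required":["steps"]}

```bash
ls; mkdir -p pics
python3 - <<'E'
from workcell import *
import cv2,numpy as np
print(get_state())
for n in("top","side"):
    d=get_image(n);cv2.imwrite(f"pics/{n}0.png",d["img"][:,:,::-1]);np.savez(f"{n}0.npz",**d);print(n,d["intrinsics"],d["R"],d["t"])
E
```

```text
pics
{'t': 0.0, 'joint_positions': array([ 1.44450217,  0.50830727, -0.23750227,  1.50113363,  0.12567512,
        1.14889611, -0.15478834]), 'dq': array([ 0.0013569 ,  0.00066549, -0.00084795, -0.00018081,  0.00127774,
        0.00068137, -0.00138986]), 'joint_torque': array([ 1.18108260e-04, -6.20595074e+01, -2.18583338e+00, -2.49647748e+01,
        1.29420008e-02,  1.19857863e-02, -2.76892877e-05]), 'eef_pos': array([ 0.14345607, -0.60811014,  0.40384732]), 'tool_rot': array([ 9.93291112e-01,  1.15637336e-01, -1.14081244e-04, -8.72368912e-04]), 'wrist_force': array([-0.08525521, -0.76713499, -0.45740186]), 'moment': array([-0.02613464,  0.02325168,  0.01703931]), 'finger_force': 0.0, 'grip_width': 1.001277540985686}
top [[465.2055646    0.         311.1427539 ]
 [  0.         465.2055646  198.14307653]
 [  0.           0.           1.        ]] [[ 0.02282082 -0.99962191 -0.01533753]
 [-0.99183578 -0.02071244 -0.12582837]
 [ 0.12546312  0.01808381 -0.99193346]] [0.0068412  0.55492322 1.33333643]
side [[379.51975666   0.         320.45374183]
 [  0.         379.51975666 199.99825253]
 [  0.           0.           1.        ]] [[-0.93201807 -0.36236034  0.00610788]
 [-0.21515017  0.53966306 -0.81392517]
 [ 0.29163801 -0.75990707 -0.58093761]] [0.53527132 0.21209784 1.16172526]
```

View pics/top0.png

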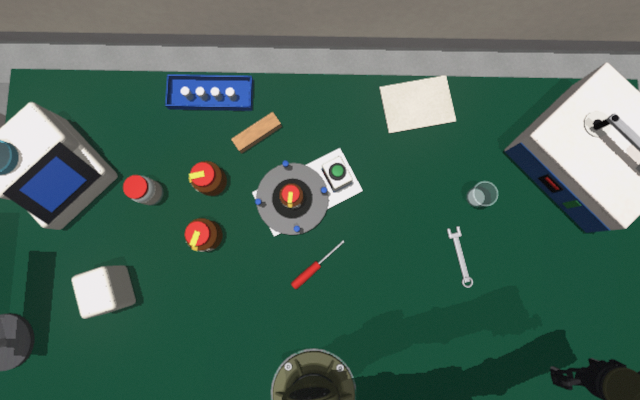

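View pics/side0.png

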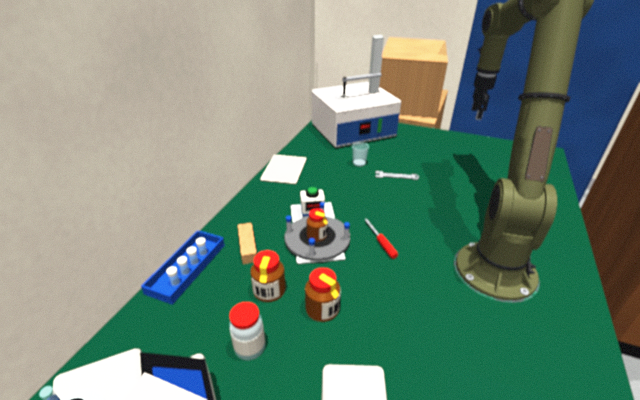

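The top view shows the turntable near (291,198), blue post caps at (286,164), (324,190), (297,229) and (258,202), the green key at (338,171), and the small bottle at (291,195) with its strip pointing down the image. The side view agrees. Next I measure positions.

```bash
cat > h.py <<'E'
import cv2,numpy as np
def ray(d,u,v):
    r=d["R"].T@np.linalg.inv(d["intrinsics"])@[u,v,1.]; return -d["R"].T@d["t"],r
def plane(d,u,v,z):
    c,r=ray(d,u,v); return c+r*(z-c[2])/r[2]
def cross(d1,p1,d2,p2):
    c1,r1=ray(d1,*p1);c2,r2=ray(d2,*p2)
    s=np.linalg.lstsq(np.c_[r1,-r2],c2-c1,rcond=None)[0]
    a,b=c1+s[0]*r1,c2+s[1]*r2; return (a+b)/2,np.linalg.norm(a-b)
RNG={"blue":((105,120,60),(128,255,255)),"green":((60,100,40),(85,255,255)),"yellow":((20,150,120),(35,255,255)),"red":((0,190,100),(7,255,255))}
def blobs(d,name,box,amin=4):
    u0,v0,u1,v1=box; hsv=cv2.cvtColor(d["img"],cv2.COLOR_RGB2HSV)[v0:v1,u0:u1]
    m=cv2.inRange(hsv,*map(np.array,RNG[name]))
    n,_,st,ce=cv2.connectedComponentsWithStats(m)
    return [(ce[i]+[u0,v0],st[i][4],st[i][:4]+[u0,v0,0,0]) for i in range(1,n) if st[i][4]>=amin]
E
python3 - <<'E'
from h import *
T=dict(np.load("top0.npz"));S=dict(np.load("side0.npz"))
for nm,d,b in(("top",T,(245,145,365,240)),("side",S,(275,180,360,265))):
    for c in("blue","green","yellow","red"):
        for p,a,bb in blobs(d,c,b): print(nm,c,p.round(1),a,bb,plane(d,*p,.088).round(4))
a=cv2.resize(T["img"][145:240,245:365],None,fx=5,fy=5,interpolation=cv2.INTER_CUBIC)
b=cv2.resize(S["img"][180:265,275:360],None,fx=5,fy=5,interpolation=cv2.INTER_CUBIC)
b=cv2.resize(b,(200,200)) if 0 else b
cv2.imwrite("pics/ct.png",a[:,:,::-1]);cv2.imwrite("pics/cs.png",b[:,:,::-1])
E
```

```text
top blue [285.  163.1] 30 [282 160   7   7] [0.6473 0.0949 0.088 ]
top blue [323.4 189.7] 29 [321 187   6   6] [ 0.5727 -0.0162  0.088 ]
top blue [257.5 201.5] 32 [255 199   6   6] [0.5352 0.1695 0.088 ]
top blue [296.6 228.4] 29 [294 226   6   6] [0.4615 0.057  0.088 ]
top green [305.5 192. ] 5376 [245 145 120  95] [0.5651 0.0345 0.088 ]
top green [337.2 170.4] 110 [332 165  12  12] [ 0.6291 -0.0542  0.088 ]
top yellow [289.5 204.5] 16 [288 203   4   4] [0.5286 0.0787 0.088 ]
side blue [321.2 204.2] 23 [319 202   5   6] [ 0.5741 -0.005   0.088 ]
side blue [288.2 218.4] 27 [286 216   5   6] [0.6445 0.1063 0.088 ]
side blue [346.5 225.1] 28 [344 222   6   7] [0.4603 0.0692 0.088 ]
side blue [311.1 241. ] 43 [308 238   7   7] [0.535  0.1794 0.088 ]
side green [320.1 213.6] 3474 [275 180  85  85] [0.5589 0.0448 0.088 ]
side yellow [321.6 216.6] 52 [315 211  12  14] [0.5483 0.0579 0.088 ]
side red [314.6 213.6] 138 [309 204  14  18] [0.5755 0.0517 0.088 ]
side red [276.3 259.3] 41 [275 253   4  12] [0.5966 0.2863 0.088 ]
```

View pics/ct.png

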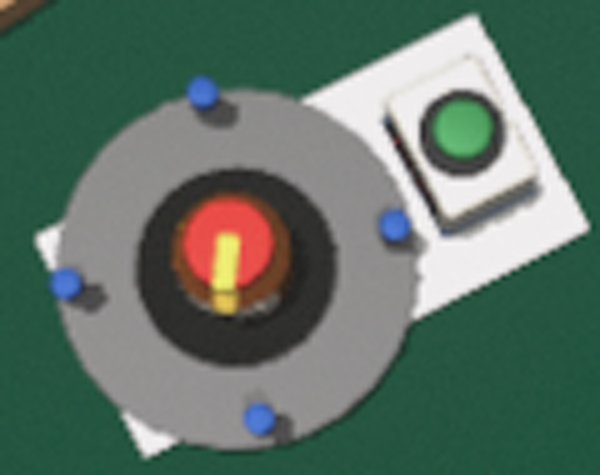

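View pics/cs.png

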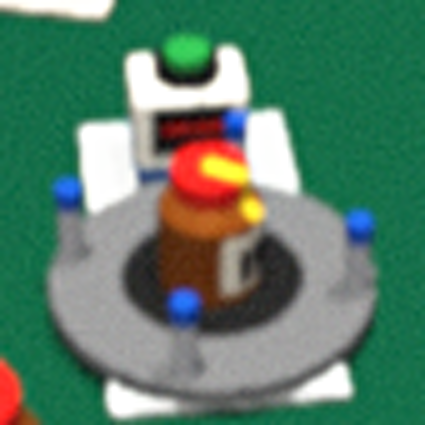

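The crops show the strip starting at the cap centre, crop (228,238), and running to its edge at (224,290). The white label is on that side, towards the robot, and the scanner is to the upper right. Next I triangulate.

Run:
```python
from h import *
from workcell import *
from scipy.spatial.transform import Rotation as Ro
T=dict(np.load("top0.npz"));S=dict(np.load("side0.npz"))
pairs=[((285,163.1),(288.2,218.4)),((257.5,201.5),(311.1,241)),((296.6,228.4),(346.5,225.1)),((323.4,189.7),(321.2,204.2))]
P=[]
for a,b in pairs:
    x,e=cross(T,a,S,b);P.append(x);print("post",x.round(4),round(e,4))
c=np.mean(P,0);print("centre",c.round(4),[(np.linalg.norm((p-c)[:2]).round(4),np.degrees(np.arctan2(*(p-c)[1::-1])).round(1)) for p in P])
k,e=cross(T,(337.2,170.4),S,(275+187/5-.4,180+50/5));print("key",k.round(4),e)
d=k-c;print("station dir",np.degrees(np.arctan2(d[1],d[0])),np.linalg.norm(d[:2]))
cr=lambda u,v:(245+(u+.5)/5-.5,145+(v+.5)/5-.5)
for z in(.11,.115):
    q=plane(T,*cr(228,238),z);r=plane(T,*cr(224,288),z);print("cap",q.round(4),np.degrees(np.arctan2(*(r-q)[1::-1])))
s=get_state();print(Ro.from_quat(s["tool_rot"]).as_matrix().round(3))
# other things
for n,(u,v),z in(("carton",(257,132),.04),("sd handle",(305,275),.015),("sd tip",(343,242),.01)): print(n,plane(T,u,v,z).round(3))
```

```text
post [0.6495 0.0958 0.0789] 0.0008
post [0.5373 0.171  0.08  ] 0.0024
post [0.4628 0.0575 0.0781] 0.0014
post [ 0.576  -0.0157  0.0798] 0.0042
centre [0.5564 0.0771 0.0792] [(np.float64(0.095), np.float64(11.3)), (np.float64(0.0957), np.float64(101.5)), (np.float64(0.0956), np.float64(-168.1)), (np.float64(0.0949), np.float64(-78.1))]
key [ 0.627  -0.0537  0.1021] 0.0011058859515341772
station dir -61.66171324252063 0.14860877756068105
cap [0.5606 0.0763 0.11  ] 177.09604373895976
cap [0.5599 0.076  0.115 ] 177.09604373895976
[[ 0.973  0.23  -0.   ]
 [ 0.23  -0.973  0.001]
 [-0.    -0.002 -1.   ]]
carton [0.75  0.185 0.04 ]
sd handle [0.33  0.032 0.015]
sd tip [ 0.429 -0.078  0.01 ]
```

step_arm(steps=[0.035,-0.018,0,0,0,0,0,0.07,-0.036,0,0,0,0,0,0.105,-0.054,0,0,0,0,0,0.14,-0.072,0,0,0,0,0,0.175,-0.09,0,0,0,0,0,0.21,-0.108,0,0,0,0,0,0.245,-0.126,0,0,0,0,0,0.28,-0.145,0,0,0,0,0])

```text
t: 0.77
eef_pos: [0.3838, -0.4014, 0.4044]
tool_rot: [0.993, 0.115, -0.0, -0.0]
wrist_force: [0.9, 0.3, -0.5]
grip_width: -0.001
finger_force: 0.0
```

```bash
cat > go.py <<'E'
# usage: go.py X Y Z YAWDEG (or "arc"): prints tool-frame delta to a world TCP target, tool down
import sys,numpy as np
from workcell import *
from scipy.spatial.transform import Rotation as Ro
s=get_state();R=Ro.from_quat(s["tool_rot"])
print("t",round(s["t"],2),"pos",s["eef_pos"].round(4),"yaw",np.degrees(np.arctan2(*R.as_matrix()[1::-1,0])).round(1),"q",s["joint_positions"].round(2),"F",s["wrist_force"].round(1))
a=list(map(float,sys.argv[1:]))
for i in range(0,len(a),4):
    Rt=Ro.from_euler("z",a[i+3],degrees=True)*Ro.from_euler("x",180,degrees=True)
    print(R.inv().apply(np.array(a[i:i+3])-s["eef_pos"]).round(4),(R.inv()*Rt).as_rotvec().round(3))
E
python3 go.py 0.52 -0.05 0.404 0  0.58 0.175 0.36 0
```

```text
t 0.77 pos [ 0.3838 -0.4014  0.4044] yaw 13.3 q [ 0.97  0.4  -0.3   1.69  0.13  1.07 -0.71] F [ 0.9  0.3 -0.5]
[ 0.2132 -0.3108  0.0005] [-0.     0.     0.232]
[ 0.3233 -0.516   0.0445] [-0.     0.     0.232]
```

step_arm(steps=[0.025,-0.031,0,0,0,0.05,0,0.05,-0.062,0,0,0,0.1,0,0.075,-0.093,0,0,0,0.15,0,0.1,-0.125,0,0,0,0.2,0,0.125,-0.158,0,0,0,0.25,0,0.15,-0.19,0,0,0,0.3,0,0.175,-0.22,0,0,0,0.35,0,0.2,-0.255,0,0,0,0.44,0])

```text
t: 1.43
eef_pos: [0.5188, -0.1086, 0.4045]
tool_rot: [0.994, -0.105, -0.0, 0.0]
wrist_force: [1.0, -0.8, 0.3]
grip_width: 0.001
finger_force: 0.0
```

```bash
python3 go.py 0.576 0.17 0.36 -12 0.576 0.17 0.233 -12
```

```text
t 1.43 pos [ 0.5188 -0.1086  0.4045] yaw -12.1 q [ 0.36  0.36 -0.28  1.75  0.11  1.04 -1.74] F [ 1.  -0.8  0.3]
[-0.0024 -0.2845  0.0444] [ 0.     0.    -0.002]
[-0.0024 -0.2845  0.1714] [ 0.     0.    -0.002]
```

step_arm(steps=[0,-0.036,0,0,0,0,0,0,-0.072,0,0,0,0,0,0,-0.108,0,0,0,0,0,0,-0.144,0,0,0,0,0,0,-0.18,0,0,0,0,0,0,-0.216,0,0,0,0,0,-0.001,-0.25,0,0,0,0,0,-0.002,-0.284,0.02,0,0,0,0])

```text
t: 2.1
eef_pos: [0.5759, 0.1706, 0.3875]
tool_rot: [0.995, -0.104, 0.003, -0.001]
wrist_force: [1.1, -0.1, 0.1]
grip_width: -0.0
finger_force: 0.0
```

```bash
python3 go.py 0.576 0.17 0.233 -12
python3 - <<'E'
from h import *
from workcell import *
d=get_image("side");cv2.imwrite("pics/s1.png",cv2.resize(d["img"][60:300,200:520],None,fx=2,fy=2)[:,:,::-1])
E
```

```text
t 2.1 pos [0.5759 0.1706 0.3875] yaw -11.9 q [-0.12  0.49 -0.33  1.6   0.17  1.08 -2.27] F [ 1.1 -0.1  0.1]
[-0.0006  0.001   0.1545] [-0.003 -0.005  0.001]
```

View pics/s1.png

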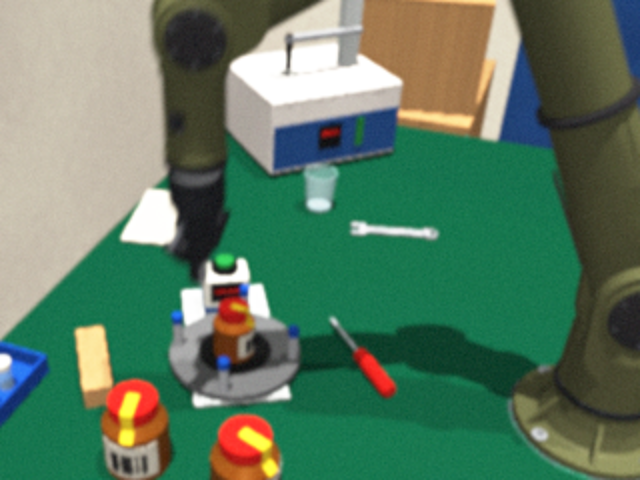

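The view shows the shut gripper above the disc, between the far and left posts, with the arm well clear. I descend behind the post.

step_arm(steps=[0,0,0.026,0,0,0,0,0,0,0.052,0,0,0,0,0,0,0.078,0,0,0,0,0,0.001,0.104,0,0,0,0,0,0.001,0.13,0,0,0,0,0,0.001,0.145,0,0,0,0,0,0.001,0.152,0,0,0,0,0,0.001,0.153,0,0,0,0])

```text
t: 2.82
eef_pos: [0.5743, 0.167, 0.2299]
tool_rot: [0.995, -0.104, -0.002, 0.001]
wrist_force: [-0.7, 0.4, 0.4]
grip_width: 0.002
finger_force: 0.0
```

```bash
cat > arc.py <<'E'
import sys,numpy as np
args=[]
for th in map(float,sys.argv[1:]):
    args+= [0.5564+0.095*np.cos(np.radians(th)),0.0771+0.095*np.sin(np.radians(th)),0.233,th-90]
sys.argv=["go"]+args
exec(open("go.py").read())
E
python3 arc.py 82 86 90 94 98 102 106 110
```

```text
t 2.82 pos [0.5743 0.167  0.2299] yaw -11.9 q [-0.15  0.66 -0.28  1.78  0.25  0.74 -2.34] F [-0.7  0.4  0.4]
[-0.0055 -0.0031 -0.003 ] [ 0.002  0.003 -0.068]
[-0.0121 -0.0025 -0.003 ] [ 0.001  0.003 -0.138]
[-0.0186 -0.0013 -0.003 ] [ 0.001  0.003 -0.208]
[-0.025   0.0003 -0.003 ] [ 0.001  0.003 -0.278]
[-0.0313  0.0023 -0.003 ] [ 0.001  0.003 -0.348]
[-0.0375  0.0048 -0.0029] [ 0.001  0.003 -0.418]
[-0.0435  0.0077 -0.0029] [ 0.001  0.003 -0.487]
[-0.0492  0.011  -0.0029] [ 0.001  0.003 -0.557]
```

step_arm(steps=[-0.0055,-0.003,-0.003,0,0,-0.07,0,-0.012,-0.0025,-0.003,0,0,-0.14,0,-0.0185,-0.0013,-0.003,0,0,-0.21,0,-0.025,0.0003,-0.003,0,0,-0.28,0,-0.031,0.0023,-0.003,0,0,-0.35,0,-0.0375,0.0048,-0.003,0,0,-0.42,0,-0.0435,0.0077,-0.003,0,0,-0.49,0,-0.049,0.011,-0.003,0,0,-0.56,0])

```text
t: 3.48
eef_pos: [0.5251, 0.1673, 0.2363]
tool_rot: [0.984, 0.177, 0.002, -0.0]
wrist_force: [1.5, 1.9, -1.0]
grip_width: 0.001
finger_force: 0.7
```

```bash
python3 arc.py 114 118 122 126 130 134 138 142
cat > look.py <<'E'
import sys
from h import *
from workcell import *
n=sys.argv[1]
for c in("top","side"):
    d=get_image(c);np.savez(f"{c}{n}.npz",**d)
    C=np.array([.5564,.0771])
    b=(245,145,365,240) if c=="top" else (275,180,360,265)
    for col in("blue","yellow"):
        for p,a,bb in blobs(d,col,b):
            q=plane(d,*p,.079 if col=="blue" else .115)[:2]-C
            print(c,col,p.round(1),a,"r",np.hypot(*q).round(4),"ang",np.degrees(np.arctan2(q[1],q[0])).round(1))
E
python3 look.py 1
```

```text
t 3.48 pos [0.5251 0.1673 0.2363] yaw 20.4 q [-0.07  0.61 -0.44  1.9   0.39  0.71 -1.95] F [ 1.5  1.9 -1. ]
[-0.0081  0.0006  0.0033] [-0.    -0.004 -0.063]
[-0.0147  0.0013  0.0032] [ 0.    -0.004 -0.133]
[-0.0212  0.0024  0.0032] [ 0.    -0.004 -0.203]
[-0.0276  0.004   0.0032] [ 0.    -0.004 -0.273]
[-0.034   0.006   0.0032] [ 0.    -0.004 -0.343]
[-0.0401  0.0084  0.0031] [ 0.001 -0.004 -0.412]
[-0.0461  0.0113  0.0031] [ 0.001 -0.004 -0.482]
[-0.0519  0.0146  0.0031] [ 0.001 -0.004 -0.552]
top blue [274.7 166.6] 29 r 0.095 ang 30.3
top blue [320.  179.6] 25 r 0.0952 ang -60.6
top blue [306.9 224.7] 24 r 0.0963 ang -149.7
top yellow [291.5 200.4] 14 r 0.0199 ang -164.4
side blue [345.6 219.1] 19 r 0.0933 ang -150.1
side blue [287.5 225. ] 30 r 0.0954 ang 31.7
side blue [323.  241.5] 34 r 0.0965 ang 122.2
```

step_arm(steps=[-0.008,0.0006,0.002,0,0,-0.07,0,-0.0147,0.0013,0.003,0,0,-0.135,0,-0.021,0.0024,0.003,0,0,-0.205,0,-0.0276,0.004,0.003,0,0,-0.275,0,-0.034,0.006,0.003,0,0,-0.345,0,-0.04,0.0084,0.003,0,0,-0.415,0,-0.046,0.0113,0.003,0,0,-0.485,0,-0.052,0.0146,0.003,0,0,-0.555,0])

```text
t: 4.25
eef_pos: [0.4816, 0.1355, 0.2327]
tool_rot: [0.899, 0.438, 0.001, 0.0]
wrist_force: [0.5, 1.1, -0.0]
grip_width: 0.001
finger_force: 0.8
```

```bash
python3 arc.py 146 150 154 158 162 166 170 174;python3 look.py 2
```

```text
t 4.25 pos [0.4816 0.1355 0.2327] yaw 52.0 q [ 0.07  0.59 -0.6   2.04  0.53  0.67 -1.53] F [ 0.5  1.1 -0. ]
[-0.0066  0.0001 -0.0004] [ 0.001 -0.002 -0.07 ]
[-0.0132  0.0008 -0.0004] [ 0.002 -0.002 -0.14 ]
[-0.0197  0.0019 -0.0004] [ 0.002 -0.002 -0.21 ]
[-0.0261  0.0036 -0.0004] [ 0.002 -0.002 -0.279]
[-0.0324  0.0056 -0.0004] [ 0.002 -0.002 -0.349]
[-0.0386  0.0081 -0.0004] [ 0.002 -0.002 -0.419]
[-0.0445  0.011  -0.0004] [ 0.002 -0.002 -0.489]
[-0.0503  0.0143 -0.0004] [ 0.002 -0.002 -0.559]
top blue [306.4 166.6] 28 r 0.0941 ang -27.3
top blue [261.4 179.7] 29 r 0.095 ang 63.2
top blue [320.2 211.5] 28 r 0.0966 ang -117.7
top yellow [297.5 201.3] 15 r 0.0309 ang -134.2
side blue [298.1 209.3] 15 r 0.0917 ang -24.4
side blue [294.8 235.2] 26 r 0.0952 ang 65.6
side blue [339.2 237.9] 8 r 0.1036 ang 152.3
side yellow [317.3 212.4] 18 r 0.0021 ang -82.1
```

step_arm(steps=[-0.0066,0.0001,0,0,0,-0.07,0,-0.0132,0.0008,0,0,0,-0.14,0,-0.0197,0.0019,0,0,0,-0.21,0,-0.026,0.0036,0,0,0,-0.28,0,-0.0324,0.0056,0,0,0,-0.35,0,-0.0386,0.0081,0,0,0,-0.42,0,-0.0445,0.011,0,0,0,-0.49,0,-0.05,0.0143,0,0,0,-0.56,0])

```text
t: 5.02
eef_pos: [0.4619, 0.0873, 0.2323]
tool_rot: [0.743, 0.669, 0.001, 0.0]
wrist_force: [-0.3, 1.6, 0.4]
grip_width: -0.001
finger_force: 0.7
```

```bash
python3 arc.py 178 182 186 190 193 196 198 200;python3 look.py 3
```

```text
t 5.02 pos [0.4619 0.0873 0.2323] yaw 84.0 q [ 0.27  0.6  -0.76  2.11  0.66  0.68 -1.05] F [-0.3  1.6  0.4]
[-0.0069  0.0003 -0.0007] [ 0.001 -0.001 -0.07 ]
[-0.0135  0.001  -0.0007] [ 0.001 -0.001 -0.14 ]
[-0.02    0.0021 -0.0007] [ 0.001 -0.001 -0.21 ]
[-0.0264  0.0037 -0.0007] [ 0.001 -0.001 -0.279]
[-0.0312  0.0052 -0.0007] [ 0.001 -0.001 -0.332]
[-0.0358  0.007  -0.0007] [ 0.001 -0.    -0.384]
[-0.0389  0.0083 -0.0007] [ 0.001 -0.    -0.419]
[-0.0419  0.0097 -0.0007] [ 0.001 -0.    -0.454]
top blue [288.9 162.6] 29 r 0.0947 ang 4.5
top blue [324.  193.5] 26 r 0.0955 ang -85.9
top blue [257.5 197.8] 28 r 0.0945 ang 95.8
top yellow [300.3 196.7] 15 r 0.0305 ang -105.9
side blue [323.7 204.6] 21 r 0.0955 ang -81.9
side blue [288.6 217. ] 26 r 0.0961 ang 7.0
side blue [305.5 215. ] 4 r 0.0518 ang -20.9
side blue [309.  240.7] 45 r 0.0947 ang 96.8
side yellow [318.3 211.2] 32 r 0.0093 ang -92.4
```

step_arm(steps=[-0.0069,0.0003,0,0,0,-0.07,0,-0.0135,0.001,0,0,0,-0.14,0,-0.02,0.0021,0,0,0,-0.21,0,-0.0264,0.0037,0,0,0,-0.28,0,-0.0312,0.0052,0,0,0,-0.33,0,-0.0358,0.007,0,0,0,-0.38,0,-0.039,0.0083,0,0,0,-0.42,0,-0.042,0.0097,0,0,0,-0.45,0])

```text
t: 5.78
eef_pos: [0.4671, 0.0445, 0.2319]
tool_rot: [0.576, 0.817, 0.0, -0.0]
wrist_force: [-0.1, 1.2, 1.8]
grip_width: -0.001
finger_force: 0.7
```

```bash
python3 arc.py 202 204 206 207 208 209 210 211;python3 look.py 4
python3 - <<'E'
from h import *
T=dict(np.load("top4.npz"));a=cv2.resize(T["img"][145:240,245:365],None,fx=5,fy=5,interpolation=cv2.INTER_CUBIC)
cv2.imwrite("pics/ct4.png",a[:,:,::-1])
E
```

```text
t 5.78 pos [0.4671 0.0445 0.2319] yaw 109.6 q [ 0.44  0.64 -0.89  2.11  0.76  0.75 -0.61] F [-0.1  1.2  1.8]
[-0.0033  0.0001 -0.0011] [ 0.    -0.    -0.042]
[-0.0066  0.0003 -0.0011] [ 0.    -0.    -0.076]
[-0.0099  0.0006 -0.0011] [ 0.    -0.    -0.111]
[-0.0115  0.0008 -0.0011] [ 0.    -0.    -0.129]
[-0.0132  0.0011 -0.0011] [ 0.    -0.    -0.146]
[-0.0148  0.0013 -0.0011] [ 0.    -0.    -0.164]
[-0.0164  0.0016 -0.0011] [ 0.    -0.    -0.181]
[-0.0181  0.0019 -0.0011] [ 0.    -0.    -0.199]
top blue [274.4 166.9] 31 r 0.0944 ang 31.0
top blue [319.4 179.3] 27 r 0.0942 ang -59.7
top blue [261.5 212.2] 29 r 0.0956 ang 122.0
side blue [312.  204.5] 32 r 0.0953 ang -57.7
side blue [305.5 215. ] 4 r 0.0518 ang -20.9
side blue [287.6 225.1] 29 r 0.0954 ang 32.0
side blue [322.9 241. ] 44 r 0.0942 ang 122.4
side yellow [317.2 210.7] 30 r 0.0111 ang -70.3
```

View pics/ct4.png

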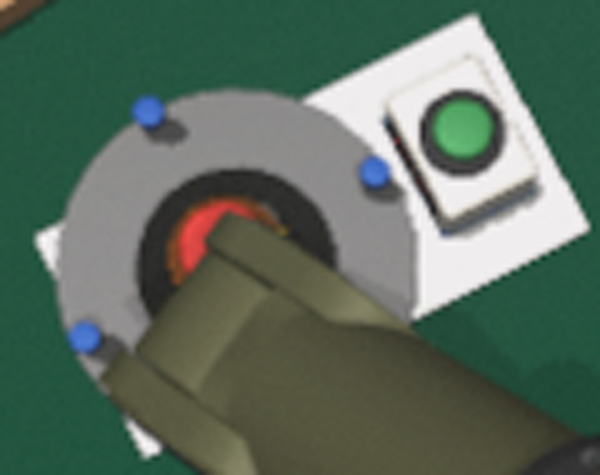

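The arm hides the bottle, but the three visible posts put the rotation at about 110°, leaving roughly 11°. I push the rest gently.

step_arm(steps=[-0.0033,0.0001,0,0,0,-0.04,0,-0.0066,0.0003,0,0,0,-0.075,0,-0.0099,0.0006,0,0,0,-0.11,0,-0.0125,0.0009,0,0,0,-0.14,0,-0.0145,0.0013,0,0,0,-0.16,0,-0.016,0.0015,0,0,0,-0.175,0,-0.0175,0.0018,0,0,0,-0.19,0,-0.018,0.0019,0,0,0,-0.2,0])

```text
t: 6.55
eef_pos: [0.4747, 0.028, 0.2318]
tool_rot: [0.49, 0.872, 0.0, 0.0]
wrist_force: [-0.6, 1.0, 1.4]
grip_width: -0.001
finger_force: 0.6
```

```bash
python3 arc.py 211 200;python3 look.py 5
```

```text
t 6.55 pos [0.4747 0.028  0.2318] yaw 121.3 q [ 0.5   0.67 -0.95  2.1   0.8   0.79 -0.41] F [-0.6  1.   1.4]
[ 0.0001  0.0003 -0.0012] [ 0.    -0.     0.005]
[ 0.0182  0.0021 -0.0012] [ 0.    -0.     0.197]
top blue [268.9 170.6] 29 r 0.095 ang 42.6
top blue [315.7 173.8] 26 r 0.0947 ang -48.0
top blue [265.4 217.6] 29 r 0.0955 ang 133.3
side blue [307.6 205.4] 25 r 0.094 ang -48.2
side blue [288.8 228.3] 26 r 0.0948 ang 42.3
side blue [328.1 239.5] 48 r 0.0924 ang 132.9
side yellow [316.7 210.7] 31 r 0.0108 ang -61.4
```

step_arm(steps=[0.006,0,0,0,0,0,0,0.015,0,0,0,0,0,0,0.02,0,-0.015,0,0,0,0,0.02,0,-0.045,0,0,0,0,0.02,0,-0.075,0,0,0,0,0.02,0,-0.105,0,0,0,0,0.02,0,-0.13,0,0,0,0,0.02,0,-0.14,0,0,0,0])

```text
t: 7.32
eef_pos: [0.464, 0.0465, 0.3746]
tool_rot: [0.49, 0.872, 0.001, 0.002]
wrist_force: [-0.4, 0.1, -0.7]
grip_width: 0.002
finger_force: 0.0
```

```bash
python3 go.py 0.627 -0.0537 0.36 121 0.627 -0.0537 0.36 60
```

```text
t 7.32 pos [0.464  0.0465 0.3746] yaw 121.3 q [ 0.64  0.48 -1.16  1.94  0.51  1.05 -0.2 ] F [-0.4  0.1 -0.7]
[-0.1703  0.0871  0.0152] [0.003 0.002 0.006]
[-0.1703  0.0871  0.0152] [ 0.004 -0.     1.07 ]
```

step_arm(steps=[-0.027,0.014,0,0,0,0,0,-0.054,0.028,0,0,0,0,0,-0.081,0.042,0,0,0,0,0,-0.108,0.056,0,0,0,0,0,-0.135,0.07,0.005,0,0,0,0,-0.16,0.082,0.01,0,0,0,0,-0.17,0.087,0.015,0,0,0,0,-0.17,0.087,0.015,0,0,0,0])

```text
t: 7.98
eef_pos: [0.6279, -0.0568, 0.354]
tool_rot: [0.492, 0.871, -0.001, -0.001]
wrist_force: [-0.7, 0.2, -0.5]
grip_width: 0.003
finger_force: 0.0
```

```bash
python3 go.py 0.627 -0.0537 0.281 121;python3 look.py 6
python3 - <<'E'
from h import *
T=dict(np.load("top6.npz"));S=dict(np.load("side6.npz"))
a=cv2.resize(T["img"][145:240,245:365],None,fx=4,fy=4,interpolation=cv2.INTER_CUBIC)
b=cv2.resize(S["img"][170:265,275:350],None,fx=4,fy=4,interpolation=cv2.INTER_CUBIC)
cv2.imwrite("pics/c6.png",np.hstack([a,b])[:,:,::-1])
E
```

```text
t 7.98 pos [ 0.6279 -0.0568  0.354 ] yaw 121.1 q [ 0.61  0.73 -1.04  1.55  0.65  1.24  0.01] F [-0.7  0.2 -0.5]
[0.003 0.001 0.073] [-0.002 -0.001  0.002]
top blue [268.9 170.6] 29 r 0.095 ang 42.6
top blue [315.7 173.8] 26 r 0.0947 ang -48.0
top blue [265.4 217.6] 29 r 0.0955 ang 133.3
top blue [312.7 220.6] 29 r 0.0963 ang -137.7
top yellow [299.6 190.6] 13 r 0.0284 ang -72.6
side blue [307.4 205.3] 27 r 0.0946 ang -47.9
side blue [343.9 215.3] 27 r 0.0944 ang -137.4
side blue [288.8 228.4] 27 r 0.0951 ang 42.5
side blue [328.  239.5] 48 r 0.0921 ang 132.7
side yellow [316.8 210.5] 35 r 0.0119 ang -63.9
```

View pics/c6.png

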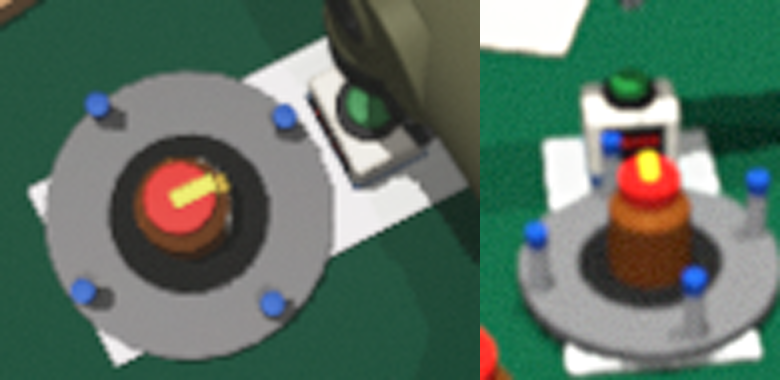

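The strip now points from the cap centre (178,197) to (213,182) in the crop, at the key, about 5° off. The label is turned from the side camera towards the window. Now the key.

step_arm(steps=[0.003,0.001,0.015,0,0,0,0,0.003,0.001,0.035,0,0,0,0,0.003,0.001,0.05,0,0,0,0,0.003,0.001,0.06,0,0,0,0,0.003,0.001,0.067,0,0,0,0,0.003,0.001,0.07,0,0,0,0,0.003,0.001,0.07,0,0,0,0,0.003,0.001,0.07,0,0,0,0])

```text
t: 8.75
eef_pos: [0.6261, -0.0518, 0.2874]
tool_rot: [0.49, 0.872, 0.0, 0.0]
wrist_force: [-0.2, 0.0, 0.1]
grip_width: 0.003
finger_force: 0.0
```

```bash
python3 go.py 0.627 -0.0537 0.268 121
```

```text
t 8.75 pos [ 0.6261 -0.0518  0.2874] yaw 121.3 q [ 0.59  0.79 -1.    1.64  0.72  1.12 -0.06] F [-0.2  0.   0.1]
[-0.0021 -0.0003  0.0194] [0.001 0.    0.005]
```

Press slowly, in 2 mm rows, and read the force.

step_arm(steps=[-0.002,0,0.003,0,0,0,0,-0.002,0,0.006,0,0,0,0,-0.002,0,0.009,0,0,0,0,-0.002,0,0.011,0,0,0,0,-0.002,0,0.013,0,0,0,0,-0.002,0,0.015,0,0,0,0,-0.002,0,0.017,0,0,0,0,-0.002,0,0.017,0,0,0,0])

```text
t: 9.42
eef_pos: [0.6272, -0.0536, 0.274]
tool_rot: [0.491, 0.871, -0.0, 0.002]
wrist_force: [-8.8, -5.3, 31.7]
grip_width: -0.001
finger_force: 16.0
```

```bash
python3 look.py 7 >/dev/null
python3 - <<'E'
from h import *
S6=dict(np.load("side6.npz"));S=dict(np.load("side7.npz"))
f=lambda S:cv2.resize(S["img"][160:230,285:345],None,fx=6,fy=6,interpolation=cv2.INTER_CUBIC)
cv2.imwrite("pics/c7.png",np.hstack([f(S6),f(S)])[:,:,::-1])
E
python3 go.py
```

```text
t 9.52 pos [ 0.6272 -0.0536  0.274 ] yaw 121.2 q [ 0.58  0.81 -0.98  1.65  0.74  1.1  -0.07] F [-8.5 -4.3 32.6]
```

View pics/c7.png

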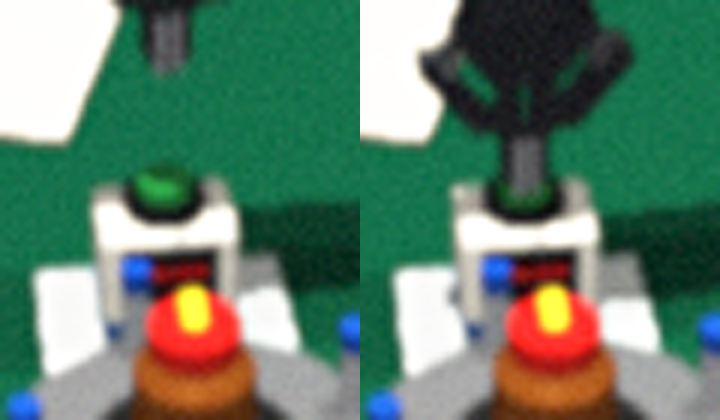

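The crops show the green key standing proud at (163,185) before, and now pushed down to the collar at (525,195) under the fingers. With over 30 N against a 4 N spring, it is fully down. I lift off and retreat.

step_arm(steps=[0,0,-0.003,0,0,0,0,0,0,-0.01,0,0,0,0,0,0,-0.03,0,0,0,0,0,0,-0.06,0,0,0,0,0,0,-0.09,0,0,0,0,0,0,-0.11,0,0,0,0,0,0,-0.12,0,0,0,0,0,0,-0.12,0,0,0,0])

```text
t: 10.18
eef_pos: [0.6273, -0.0533, 0.3916]
tool_rot: [0.49, 0.872, 0.001, 0.001]
wrist_force: [0.8, 0.1, -0.3]
grip_width: -0.001
finger_force: 0.0
```

```bash
python3 go.py; python3 look.py 8
python3 - <<'E'
from h import *
S6=dict(np.load("side6.npz"));S=dict(np.load("side8.npz"))
for s in(S6,S): print([(p.round(1),a) for p,a,b in blobs(s,"green",(305,184,320,198))])
f=lambda S:cv2.resize(S["img"][160:260,275:355],None,fx=5,fy=5,interpolation=cv2.INTER_CUBIC)
cv2.imwrite("pics/c8.png",np.hstack([f(S6),f(S)])[:,:,::-1])
E
```

```text
t 10.18 pos [ 0.6273 -0.0533  0.3916] yaw 121.3 q [ 0.62  0.7  -1.06  1.5   0.62  1.3   0.04] F [ 0.8  0.1 -0.3]
top blue [268.9 170.6] 29 r 0.095 ang 42.6
top blue [315.7 173.8] 26 r 0.0947 ang -48.0
top blue [265.4 217.6] 29 r 0.0955 ang 133.3
top blue [312.8 220.5] 28 r 0.0962 ang -137.5
top yellow [299.6 190.6] 13 r 0.0284 ang -72.6
side blue [307.6 205.4] 25 r 0.094 ang -48.2
side blue [343.9 215.3] 30 r 0.0943 ang -137.5
side blue [288.8 228.3] 26 r 0.0948 ang 42.3
side blue [328.  239.5] 46 r 0.0922 ang 132.7
side yellow [316.9 210.6] 34 r 0.0114 ang -64.6
[(array([311.9, 188.4]), np.int32(140))]
[(array([311.9, 188.4]), np.int32(141))]
```

View pics/c8.png

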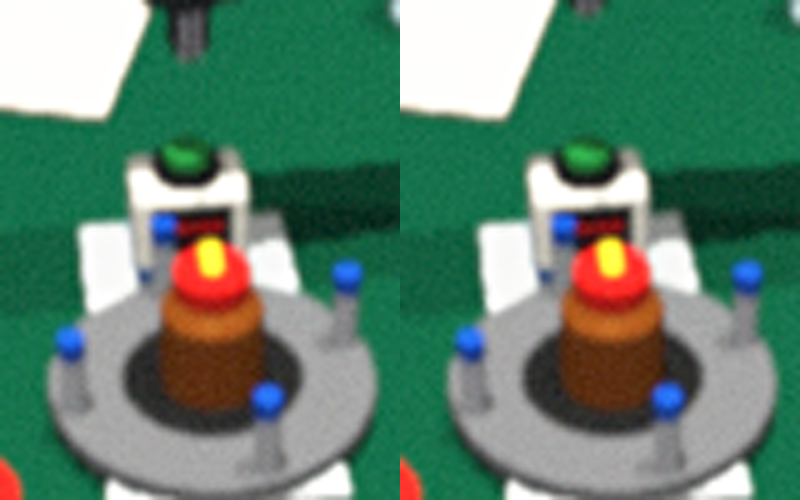

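The key is back up at (587,155). The bottle is upright and has not moved, and the gripper is clear.

```bash
python3 -c "
from workcell import *
print(finish_job())"
```

```text
the job is handed in; nothing more can be done
None
```

The job is handed in at about 10 s of the 61 s: the turntable is turned about 121° so the label faces the scanner, about 5° off by the pictures, the key was pressed down and came back up, and the bottle was never touched and still stands upright; the hand-in gave no verdict.

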